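Box up two circuit boards and snap the covers shut

ROBOT

A 6-joint arm with a two-finger parallel gripper is mounted at the origin on the work surface. World frame = base frame: x ahead of the robot, y to its left, z up, the work surface at z = 0. Lengths are in mm, angles in rad, forces in N, time in s.
With the tool pointing down it reaches from about 275 to 725 mm from the base axis. Payload 5.6 kg.
Tool frame: the origin (TCP) lies midway between the tips of the shut fingers; the grasp point (between the pads) lies 19 mm behind it; z points along the fingers, y is the line along which they close (so a half turn about z gives the same grasp; the last joint's range is limited). The gripper opens to 85 mm and grips with 20 to 120 N. Pads are 22 mm wide; open, the fingers measure 114 mm over their backs; the gripper's body (76 mm by 85 mm) begins 54 mm behind the grasp point. The pads swing forward as they close: fully open they stand 13 mm farther back than shut.
Start: joints at [-0.861, 0.255, 0.108, 0, -1.424, -0.285], TCP at [226.694, -501.101, 231.283] pointing down, gripper open.
Joint ranges: [-2.95, 2.95], [-1.21, 1.97], [-1.09, 1.5], [-2.87, 1.71], [-2.94, -0.07], [-3.05, 3.05]. Speed limits (rad/s): [2.57, 2.57, 3.14, 3.14, 3.14, 3.14].

INTERFACE

Orientations are given as [roll, pitch, yaw] about the fixed x, y, z axes, in that order (R = Rz(yaw) Ry(pitch) Rx(roll)).
In Python, from workcell import arm gives the robot as it stands.
- The arm moves only by the tool step_arm, never from a script. Its argument "moves" is a list of rows, each a list of 7 numbers: the finger opening in mm, from 0 to 85.4, then the shift along the world's x, y, z each as a share of 0.05 m, from -1 to 1, then the turn, a rotation vector about the world's x, y, z each as a share of pi rad, from -1 to 1. A call has 1 to 12 rows; each row shifts and turns the commanded pose from where the row before left it; what a row does not reach is not made up. A row lasts 1/8 s, in which the tool goes at most 62.5 mm and 10.7 degrees, less where a joint would pass 70% of its speed; a pose out of reach is approached as far as the arm can. A call with a number of a shift or a turn outside -1 to 1 is refused whole. A call with a gripper value outside its range is refused whole. The fingers move at their own pace and stop on an object; the grip force is fixed at half the most. Time passes only in rows, so rows that do not move let the fingers close. It gives the time, the measured TCP pose, the force, the opening and the grip force at its end, in the units of the state.
- arm.sense(): the state, without advancing time (a new reading comes with each control period).
- arm.read_camera(name): name is "scene" or "top" or "wrist"; returns a dict with "pixels" (400x640x3 uint8, red, green, blue), "fx", "fy", "cx", "cy" (pixels), "T" (4x4, takes a point from camera to world coordinates); the wrist camera has in their place "hand_eye" (4x4, takes a point from camera to tool coordinates, whose origin is the TCP and whose axes are the flange's). Camera axes: x right, y down, z forward; pixel columns grow to the right and rows downward; lengths in mm; the calibration is good to about 2 mm. A picture is of the moment at which its call begins: read the wrist's pose just before it. There is no depth.
- arm.sign_off(): hands the job in; it is judged then, once.
Trained networks look in a picture, given as the dict that the camera call returned (one of the last four; its "shot" number tells which), for a name from the list of things; names that differ only in an ending like _2 or _b are one class to them, and where a whole thing is asked for, a point or a joint stands for the part that bears it (a point fixed in the world has none). Each returns a list of dicts, best first, with "p" (0 to 1); they miss things now and then, are a little off and sometimes report something else, mostly with a low value. They report only what shows in the picture. A call takes as long as a camera call. They do not tell look-alikes from the thing itself.
- arm.spot_in(picture, query): "extent" ([left, top, right, bottom] in pixels, round what is visible of it).
- arm.outline_of(picture, query): "mask" (400x640 bool, what is visible of it) and "extent" ([left, top, right, bottom] in pixels, round what is visible of it).
- arm.tip_of(picture, query): "uv" ([column, row] in pixels: a listed point, or the origin of a listed thing).
The state is a dict: "clock": time; "joints": joint angles; "qd": joint speeds; "effort": joint torques, N m; "tool_pos": TCP position; "tool_rot": TCP orientation; "ft_force": force on the tool from outside, world axes, zero at the start; "torque": the same for the moment, N m; "grip_width": finger opening in mm; "grip_force": force on a finger pad.
Only numpy, scipy, OpenCV 4.12 (cv2) and the standard library are available. Lean on these libraries where they do the work, as an engineer would, in place of code of your own. Each camera call takes 0.05 s, during which the arm holds its last target. There are 200 camera calls.

TASK

Two loose circuit boards belong in the two open housings: set each board down (do not drop it) flat in the housing that fits its shape. Then swing each hinged cover over and press it down until the catch snaps and holds it fully shut. Leave the other things on the bench where they are.

Things in the scene. Friction and masses are not known exactly. Their poses are not given: they have to be found in the camera images.
- housing_wide: Dark-grey instrument housing, fixed to the bench: shallow wide tray, outside 96 x 170, inside 86 x 160 mm (x by y), rim 16 mm above the bench, walls 5 mm, inner floor 5 mm above the bench. Origin: centre of its underside, on the bench; z up. Cover hinged along the -x wall (parallel to y); snap catch at the middle of the +x wall.
- cover_wide (a joint): Angle of the hinged cover of housing_wide: 0 = fully shut, 1.57 upright, stop at 2.05. A stiff hinge (0.09 N m) holds it at any angle; it starts leaning back past upright. At about 0.1 its lip meets a sprung catch; a steady 10 to 15 N down near the free edge snaps it past the catch (dead centre at 0.04), which then holds it at 0. Shut, its flat top is 46 mm above the bench.
- cover_wide_hinge (a point): Middle of that cover's hinge line: at x = -48 mm in the housing's frame, 16 mm above the bench, parallel to the housing's y. This frame turns with the cover: x from hinge to free edge (96 mm), y along the hinge, z out of the outer face, which lies at z = 30 mm. The cover is a shell 30 mm deep, 4 mm thick, as wide as the housing; a latch tongue adds 11 mm at the free edge.
- cover_wide_press (a point): Centre of the lighter thumb rest on the outer face of that cover, 14 mm from its free edge (82 mm from the hinge, z = 30 mm in the hinge point's frame).
- housing_square: Dark-grey instrument housing, fixed to the bench: shallow square tray, outside 116 x 116, inside 106 x 106 mm (x by y), rim 16 mm above the bench, walls 5 mm, inner floor 5 mm above the bench. Origin: centre of its underside, on the bench; z up. Cover hinged along the -x wall (parallel to y); snap catch at the middle of the +x wall.
- cover_square (a joint): Angle of the hinged cover of housing_square: 0 = fully shut, 1.57 upright, stop at 2.05. A stiff hinge (0.09 N m) holds it at any angle; it starts leaning back past upright. At about 0.1 its lip meets a sprung catch; a steady 10 to 15 N down near the free edge snaps it past the catch (dead centre at 0.04), which then holds it at 0. Shut, its flat top is 46 mm above the bench.
- cover_square_hinge (a point): Middle of that cover's hinge line: at x = -58 mm in the housing's frame, 16 mm above the bench, parallel to the housing's y. This frame turns with the cover: x from hinge to free edge (116 mm), y along the hinge, z out of the outer face, which lies at z = 30 mm. The cover is a shell 30 mm deep, 4 mm thick, as wide as the housing; a latch tongue adds 11 mm at the free edge.
- cover_square_press (a point): Centre of the lighter thumb rest on the outer face of that cover, 14 mm from its free edge (102 mm from the hinge, z = 30 mm in the hinge point's frame).
- board_wide: Loose green circuit board, 72 x 146 mm (x by y) and 4 mm thick, 0.11 to 0.22 kg, with a finned aluminium heat sink in the middle: 50 mm along x, 34 mm along y (the side to grasp across), top 30 mm above the underside; small parts up to 12 mm tall elsewhere. Origin: centre of the underside. Starts flat on the bench; fits only the wide housing, 7 mm clear all round, turned either way.
- board_square: Loose green circuit board, 92 x 92 mm (x by y) and 4 mm thick, 0.11 to 0.22 kg, with a finned aluminium heat sink in the middle: 50 mm along x, 34 mm along y (the side to grasp across), top 30 mm above the underside; small parts up to 12 mm tall elsewhere. Origin: centre of the underside. Starts flat on the bench; fits only the square housing, 7 mm clear all round, turned either way.
- wire_spool: Metal-wound spool standing on end, 60 mm diameter, 52 mm tall; origin at the centre of its underside. Not part of the job.
- keypad_unit: Black keypad box, 110 x 100 x 43 mm; origin at the centre of its underside. Not part of the job.
- screwdriver: Screwdriver about 180 mm long lying on the bench; origin under its middle. Not part of the job.
- mug: White mug, 80 mm diameter, 90 mm tall; origin at the centre of its underside. Not part of the job.
Not all that is in view belongs to the job. What is shaped like the housing_square but orange is not meant. Leave any brown look-alike of the housing_wide alone.

How it is judged:
By the outcome, as a careful person would: the job done as asked, in the order asked, and still so for the second after the job is handed in, with the robot touching nothing.
It also fails if it takes over 72 s, if anything falls off the work surface, if the arm or the gripper's body presses on something with over 40 N, if the wrist force passes 120 N, or if a joint passes its speed limit or range.

## Working session

There is one attempt and no reset: what is moved stays moved. The work goes in short steps, Python scripts to look and compute and a tool call to move; the robot and the scene stay as the last step left them, time stands still between calls to the robot, and variables do not carry over. Pictures are saved under pics/ and viewed, at most 10 in all, crops included, and the job is handed in when it is done.

Besides the shell and the picture viewer there is one more tool, called after "Emit:" by a JSON object that holds its "op" and its "data", one argument or row to a line. step_arm: Moves the arm, as the interface text tells. Its arguments: {"type":"object","properties":{"moves":{"type":"array","items":{"type":"array","items":{"type":"number"}}}},"required":["moves"]}

```bash
mkdir -p pics; ls
python3 - <<'E'
from workcell import arm
import cv2,numpy as np
s=arm.sense();print(s)
for n in ["top","scene"]:
    p=arm.read_camera(n);cv2.imwrite(f"pics/{n}0.png",p["pixels"][:,:,::-1])
    print(n,p["fx"],p["fy"],p["cx"],p["cy"],np.round(p["T"],3).tolist())
    for q in ["housing_wide","housing_square","board_wide","board_square","cover_wide_press","cover_square_press"]:
        print(q,[(np.round(d["extent"]).tolist(),round(d["p"],2)) for d in arm.spot_in(p,q)][:3],[(np.round(d["uv"],1).tolist(),round(d["p"],2)) for d in arm.tip_of(p,q)][:3])
E
```

```text
pics
{'clock': 0.0, 'joints': array([-8.61411704e-01,  2.55748044e-01,  1.06968816e-01, -4.92129270e-04,
       -1.42387910e+00, -2.84569747e-01]), 'qd': array([-4.52652162e-04, -1.74155913e-04,  8.94923461e-04, -7.20922074e-04,
        1.36540675e-03,  8.55200064e-05]), 'effort': array([ 2.07367084e-03, -3.86628985e+01,  2.37942195e+01,  5.36493793e+00,
       -6.06082453e-03, -4.37426684e-05]), 'tool_pos': array([ 226.51683072, -500.63370403,  230.37844354]), 'tool_rot': array([ 3.13966888e+00, -5.56335143e-05, -2.71685022e+00]), 'ft_force': array([-0.02535619,  1.37887545, -0.43371613]), 'torque': array([ 0.02008643,  0.03097139, -0.00147034]), 'grip_force': 0.0, 'grip_width': 85.59369749296854}
top 396.92124696044993 396.92124696044993 327.515998425042 209.6145539436407 [[0.006, -0.993, 0.122, 447.763], [-1.0, -0.004, 0.02, -20.73], [-0.02, -0.122, -0.992, 1168.386], [0.0, 0.0, 0.0, 1.0]]
housing_wide [([380.0, 121.0, 448.0, 160.0], 0.88), ([336.0, 195.0, 402.0, 258.0], 0.76)] [([413.5, 138.7], 0.97), ([374.0, 217.2], 0.81)]
housing_square [([227.0, 116.0, 276.0, 162.0], 0.94), (
[... 971 characters left out ...]
[334.0, 150.0, 393.0, 236.0], 0.64)] [([361.4, 218.2], 0.86), ([378.9, 290.5], 0.72)]
board_wide [([219.0, 123.0, 258.0, 147.0], 0.91), ([163.0, 131.0, 199.0, 173.0], 0.23)] [([239.1, 135.8], 0.91), ([182.5, 164.5], 0.28)]
board_square [([455.0, 194.0, 490.0, 221.0], 0.7), ([264.0, 129.0, 328.0, 186.0], 0.37)] [([475.8, 204.5], 0.59)]
cover_wide_press [([269.0, 128.0, 324.0, 185.0], 0.91), ([148.0, 190.0, 232.0, 244.0], 0.89), ([447.0, 249.0, 517.0, 261.0], 0.65)] [([179.6, 222.5], 0.77), ([300.5, 143.8], 0.58)]
cover_square_press [([344.0, 146.0, 398.0, 203.0], 0.86), ([345.0, 256.0, 409.0, 319.0], 0.64), ([446.0, 248.0, 503.0, 263.0], 0.55)] [([373.3, 295.9], 0.58), ([373.1, 156.7], 0.56)]
```

Run:
```python
import cv2
a=cv2.imread("pics/top0.png")[90:330,150:490];cv2.imwrite("pics/top0c.png",cv2.resize(a,None,fx=2.35,fy=2.35,interpolation=cv2.INTER_CUBIC))
```

```text
(no output)
```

View pics/top0c.png

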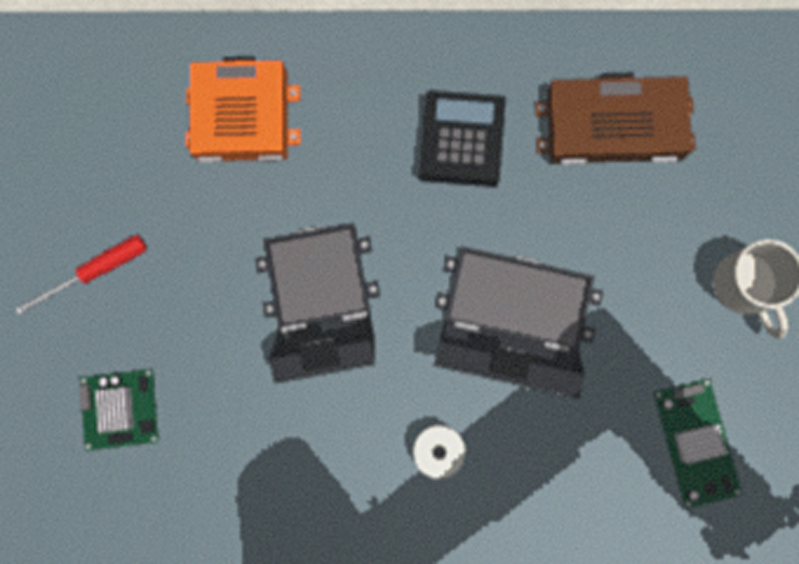

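View pics/scene0.png

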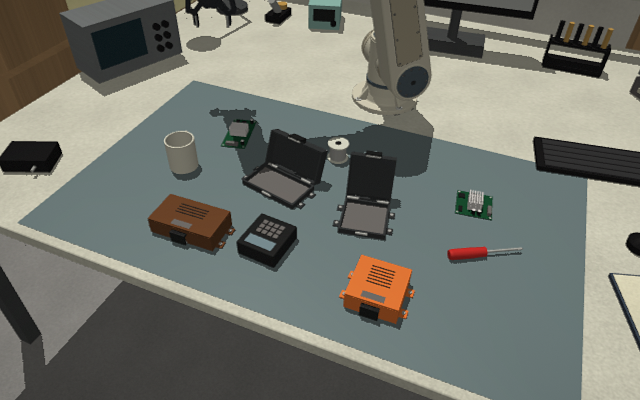

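The top crop shows the two open dark-grey housings: square at about (286,207) and wide at about (374,217) in the full image. The orange unit (251,139) and the brown unit (413,139) are shut and the wrong colour, so they are look-alikes to leave alone. The boards are square at (200,264) and wide at (447,278). This enlarged crop confirms all of it. Next I measure poses.

```bash
cat > h.py <<'E'
from workcell import arm
import cv2,numpy as np
from scipy.spatial.transform import Rotation as R
def camT(p,s=None):
    if "T" in p: return np.array(p["T"])
    T=np.eye(4);T[:3,:3]=R.from_euler("xyz",s["tool_rot"]).as_matrix();T[:3,3]=s["tool_pos"]
    return T@np.array(p["hand_eye"])
def w(p,uv,z,s=None):
    T=camT(p,s);uv=np.atleast_2d(uv).astype(float)
    d=np.c_[(uv[:,0]-p["cx"])/p["fx"],(uv[:,1]-p["cy"])/p["fy"],np.ones(len(uv))]@T[:3,:3].T
    return T[:3,3]+d*((z-T[2,3])/d[:,2:])
def px(p,X,s=None):
    T=camT(p,s);c=(np.atleast_2d(X)-T[:3,3])@T[:3,:3];return np.c_[c[:,0]/c[:,2]*p["fx"]+p["cx"],c[:,1]/c[:,2]*p["fy"]+p["cy"]]
def rect(p,mask,z,s=None):
    "largest blob of mask -> world rect at height z: centre, sizes, angle of 1st side"
    c=max(cv2.findContours(mask.astype(np.uint8),cv2.RETR_EXTERNAL,cv2.CHAIN_APPROX_NONE)[0],key=cv2.contourArea)[:,0]
    P=w(p,c,z,s)[:,:2].astype(np.float32);(ce,sz,a)=cv2.minAreaRect(P)
    return np.round(ce,1),np.round(sz,1),round(a,1)
def masks(p,box):
    I=p["pixels"].astype(int);r,g,b=I[...,0],I[...,1],I[...,2]
    m=np.zeros(r.shape,bool);x0,y0,x1,y1=[int(v) for v in box];m[max(y0,0):y1,max(x0,0):x1]=1
    green=m&(g>r+25)&(g>b+8)
    floor=m&(abs(r-b)<14)&(r>75)&(r<150)&(g-r<6)
    return green,floor
E
python3 - <<'E'
from h import *
p=arm.read_camera("top")
for n,box,k,z in [("bsq",(175,235,225,292),0,4),("bwide",(422,240,475,318),0,4),("hsq",(255,180,315,235),1,5),("hwide",(332,190,408,245),1,5)]:
    m=masks(p,box)[k];m=cv2.morphologyEx(m.astype(np.uint8),cv2.MORPH_CLOSE,np.ones((15,15)) if k==0 else np.ones((3,3)))
    print(n,rect(p,m,z), p["pixels"][215,285],p["pixels"][160,300])
for q in ["mug","wire_spool","keypad_unit","screwdriver"]:
    print(q,[np.round(w(p,d["uv"],0)[0]) for d in arm.tip_of(p,q)[:1]])
E
```

```text
bsq (array([428.9, 374.9]), array([91.1, 91.4]), 7.4) [124 119 119] [117 134 137]
bwide (array([ 393.8, -341.8]), array([144.8,  68.9]), 14.3) [124 119 119] [117 134 137]
hsq (array([597.1, 130.1]), array([126.5, 146. ]), 10.4) [124 119 119] [117 134 137]
hwide (array([ 569.3, -123.2]), array([199.3, 106.4]), 77.4) [124 119 119] [117 134 137]
mug [array([ 589., -403.,    0.])]
wire_spool [array([375., -28.,   0.])]
keypad_unit [array([766., -57.,   0.])]
screwdriver [array([ 390., -353.,    0.])]
```

```bash
sed -i 's/floor=.*/floor=m\&(r>=b-2)\&(r>=g-2)\&(r>85)\&(r<160)/' h.py
python3 - <<'E'
from h import *
p=arm.read_camera("top")
for n,box in [("hsq",(255,180,315,235)),("hwide",(332,190,408,245))]:
    m=masks(p,box)[1].astype(np.uint8);m=cv2.morphologyEx(cv2.morphologyEx(m,cv2.MORPH_CLOSE,np.ones((3,3))),cv2.MORPH_OPEN,np.ones((5,5)))
    print(n,rect(p,m,5))
p=arm.read_camera("wrist");print(np.round(p["hand_eye"],2).tolist(),p["fx"])
E
```

```text
hsq (array([595.9, 130. ]), array([122.6, 104.5]), 9.5)
hwide (array([ 565.8, -121.1]), array([157. ,  94.9]), 78.6)
[[-0.0, -0.95, -0.32, 84.42], [1.0, 0.0, -0.0, -0.17], [0.0, -0.32, 0.95, -142.86], [0.0, 0.0, 0.0, 1.0]] 280.8179906987899
```

Emit:
{"op": "step_arm", "data": {
  "moves": [
    [85, 0.42, 0.4, 0, 0, 0, 0.0555],
    [85, 0.42, 0.4, 0, 0, 0, 0.0555],
    [85, 0.42, 0.4, 0, 0, 0, 0.0555],
    [85, 0.42, 0.4, 0, 0, 0, 0.0555],
    [85, 0.42, 0.4, 0, 0, 0, 0.0555],
    [85, 0.42, 0.4, 0, 0, 0, 0.0555],
    [85, 0.42, 0.4, 0, 0, 0, 0.0555],
    [85, 0.42, 0.4, 0, 0, 0, 0.0555],
    [85, 0, 0, 0, 0, 0, 0]
  ]
}}

```text
clock: 2.78
tool_pos: [395.7, -340.1, 231.2]
tool_rot: [-3.142, 0.0, -1.319]
ft_force: [0.5, -0.5, 0.6]
grip_width: 85.2
grip_force: 0.0
```

Run:
```python
from h import *
s=arm.sense();print(s["tool_pos"],s["tool_rot"],s["joints"])
p=arm.read_camera("wrist");I=p["pixels"];cv2.imwrite("pics/w1.png",I[:,:,::-1])
m=masks(p,(0,0,640,400))[0]
m=cv2.morphologyEx(m.astype(np.uint8),cv2.MORPH_CLOSE,np.ones((25,25)))
print(rect(p,m,4,s)); print([(d["extent"],d["p"],w(p,d["extent"][:2],4,s)) for d in arm.spot_in(p,"board_wide")])
print([(w(p,d["uv"],0,s),d["p"]) for d in arm.tip_of(p,"board_wide")])
```

```text
[ 395.71928661 -340.06377267  231.17769884] [-3.14152532e+00  1.72923079e-04 -1.31895923e+00] [-4.09611906e-01  1.99114672e-01  3.54435262e-02 -1.80219360e-04
 -1.40717827e+00  6.61478361e-01]
(array([ 391.5, -342.6]), array([146. ,  72.3]), 14.0)
[([264.4, 146.7, 380.3, 199.3], 0.71, array([[ 473.0950634 , -357.85703406,    4.        ]]))]
[(array([[ 396.14459544, -341.55674144,    0.        ]]), 0.82)]
```

View pics/w1.png

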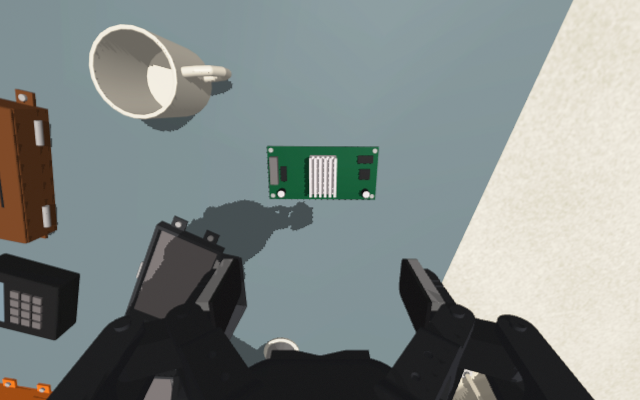

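The wrist view shows the wide board at (322,172), measuring 146.0 x 72.3 mm. There are small parts about 47 mm from the sink centre along its length, so I descend with a narrowed opening.

Emit:
{"op": "step_arm", "data": {
  "moves": [
    [56, -0.074, -0.04, -1, 0, 0, -0.0024],
    [56, 0, 0, -1, 0, 0, 0],
    [56, 0, 0, -1, 0, 0, 0],
    [56, 0, 0, -0.8, 0, 0, 0],
    [56, 0, 0, -0.4, 0, 0, 0],
    [56, 0, 0, -0.26, 0, 0, 0],
    [56, 0, 0, 0, 0, 0, 0],
    [0, 0, 0, 0, 0, 0, 0],
    [0, 0, 0, 0, 0, 0, 0],
    [0, 0, 0, 0, 0, 0, 0],
    [0, 0, 0, 0, 0, 0, 0]
  ]
}}

```text
clock: 4.3
tool_pos: [392.0, -343.7, 9.8]
tool_rot: [-3.14, -0.002, -1.329]
ft_force: [-0.3, 0.1, 7.1]
grip_width: 32.8
grip_force: 61.1
```

Emit:
{"op": "step_arm", "data": {
  "moves": [
    [0, 0, 0, 0.3, 0, 0, 0],
    [0, 0, 0, 0.8, 0, 0, 0],
    [0, 0, 0, 1, 0, 0, 0],
    [0, 0, 0, 1, 0, 0, 0],
    [0, 0.217, 0.694, 0.9, 0, 0, 0.0514],
    [0, 0.217, 0.694, 0, 0, 0, 0.0514],
    [0, 0.217, 0.694, 0, 0, 0, 0.0514],
    [0, 0.217, 0.694, 0, 0, 0, 0.0514],
    [0, 0.217, 0.694, 0, 0, 0, 0.0514],
    [0, 0.217, 0.694, 0, 0, 0, 0.0514],
    [0, 0.217, 0.694, 0, 0, 0, 0.0514],
    [0, 0, 0, 0, 0, 0, 0]
  ]
}}

```text
clock: 5.8
tool_pos: [467.0, -98.3, 208.7]
tool_rot: [-3.141, 0.0, -0.195]
ft_force: [-0.1, 0.3, -2.1]
grip_width: 32.9
grip_force: 60.3
```

Run:
```python
from h import *
s=arm.sense();print(s["tool_pos"],s["tool_rot"])
p=arm.read_camera("wrist");I=p["pixels"];cv2.imwrite("pics/w2.png",I[:,:,::-1])
for q in ["cover_wide_hinge","housing_wide","cover_wide_press"]:
    print(q,[(np.round(d["uv"]),round(d["p"],2),np.round(w(p,d["uv"],16 if "hinge" in q else 0,s),1)) for d in arm.tip_of(p,q)][:3])
```

```text
[467.00131311 -98.32757844 208.70487644] [-3.14094744e+00  1.20954752e-04 -1.95111455e-01]
cover_wide_hinge [(array([318., 130.]), 0.64, array([[ 524.3, -109.6,   16. ]]))]
housing_wide [(array([326.,  89.]), 0.86, array([[ 566.5, -127.2,    0. ]]))]
cover_wide_press [(array([322., 195.]), 0.69, array([[441.3, -97.5,   0. ]]))]
```

View pics/w2.png

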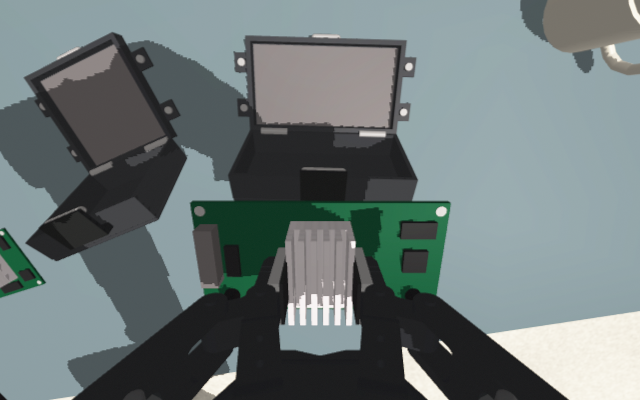

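The wide housing's interior spans (253,44)-(399,130), unobstructed. The square housing shows at about (105,100). The board hangs level, centred between the pads.

Run:
```python
from h import *
s=arm.sense()
p=arm.read_camera("wrist");I=p["pixels"].astype(int)
for n,(x,y) in [("wide",(326,90)),("sq",(105,105))]:
    print(I[y,x],I[y+15,x+10])
    gray=I.sum(2)
    # flood fill from seed bounded by dark rim
    m=((I[...,0]>=I[...,2]-4)&(gray>120)).astype(np.uint8)
    m=cv2.morphologyEx(m,cv2.MORPH_OPEN,np.ones((5,5)))
    k,l,st,_=cv2.connectedComponentsWithStats(m);mm=l==l[y,x];print(n,st[l[y,x]],rect(p,mm,5,s))
    c=max(cv2.findContours(mm.astype(np.uint8),0,1)[0],key=cv2.contourArea)
    q=cv2.approxPolyDP(c,8,True)[:,0];print(q.tolist(),np.round(w(p,q,5,s)[:,:2],1).tolist())
# dark rim outer for wide
m=((I.sum(2)<190)).astype(np.uint8);m[135:]=0;m[:,:235]=0;m[:,418:]=0
m=cv2.morphologyEx(m,cv2.MORPH_OPEN,np.ones((3,3)))
c=max(cv2.findContours(m,0,1)[0],key=cv2.contourArea);print(cv2.approxPolyDP(c,5,True)[:,0].tolist())
```

```text
[156 148 146] [157 150 148]
wide [  232    34   170   109 14195] (array([ 568.4, -118.6]), array([189.5, 111.3]), 74.8)
[[232, 58], [233, 71], [248, 73], [236, 116], [251, 105], [258, 134], [331, 126], [361, 141], [392, 136], [392, 46], [401, 51], [401, 41], [258, 37]] [[617.4, -34.0], [604.6, -31.2], [599.3, -47.1], [557.7, -20.3], [565.9, -41.0], [532.6, -40.1], [524.2, -127.7], [499.7, -160.1], [498.0, -197.6], [593.8, -209.0], [587.0, -218.1], [596.7, -219.1], [631.4, -67.7]]
[79 75 74] [79 74 74]
sq [  37   45  128  132 9190] (array([585.9, 135.6]), array([125.1, 118.4]), 10.6)
[[113, 45], [37, 81], [94, 167], [87, 176], [140, 146], [124, 160], [134, 167], [164, 143]] [[655.5, 89.3], [639.0, 189.1], [534.8, 170.7], [525.9, 184.5], [547.5, 104.3], [535.5, 130.5], [524.8, 122.0], [545.1, 74.4]]
[[235, 99], [245, 106], [235, 116], [247, 118], [246, 134], [257, 134], [258, 127], [335, 134], [329, 126], [255, 125], [251, 106]]
```

```bash
cat >> h.py <<'E'
from scipy.optimize import differential_evolution
def fit(views,sx,sy,x0,y0,a0,dr=12):
    "housing fit by gradients along rim (outer+inner top edges, z=16) and floor edges, excluding -x side"
    G=[]
    for p,s in views:
        g=cv2.GaussianBlur(cv2.cvtColor(p["pixels"],cv2.COLOR_RGB2GRAY).astype(np.float32),(0,0),1.2)
        m=np.hypot(cv2.Sobel(g,5,1,0),cv2.Sobel(g,5,0,1));G.append(np.minimum(m,120))
    L=[]
    for hx,hy,z in [(sx/2,sy/2,16),(sx/2-5,sy/2-5,5)]:
        t=np.linspace(-.9,.9,60)
        L+= [np.c_[t*hx,t*0+k*hy,t*0+z] for k in(-1,1)]+[np.c_[t*0+hx,t*hy,t*0+z]]
    L=np.vstack(L)
    def f(v):
        X=L.copy();X[:,:2]=L[:,:2]@np.array([[np.cos(v[2]),np.sin(v[2])],[-np.sin(v[2]),np.cos(v[2])]])+v[:2]
        r=0
        for (p,s),g in zip(views,G):
            u=px(p,X,s).astype(np.float32);r-=cv2.remap(g,u[None,:,0],u[None,:,1],1).mean()
        return r
    o=differential_evolution(f,[(x0-dr,x0+dr),(y0-dr,y0+dr),(a0-.12,a0+.12)],seed=1,tol=1e-6,maxiter=80)
    return np.round(o.x,3),round(o.fun,1)
E
python3 - <<'E'
from h import *
s=arm.sense();p=arm.read_camera("wrist");t=arm.read_camera("top")
H={"w":(96,170,567,-122,-.2),"s":(116,116,596,130,.17)}
O=p["pixels"][:,:,::-1].copy()
for k,a in H.items():
    print(k,fit([(p,s)],*a),fit([(t,None)],*a)); v,_=fit([(p,s),(t,None)],*a);print(v)
    for hx,hy,z in [(a[0]/2,a[1]/2,16),(a[0]/2-5,a[1]/2-5,5)]:
        c=np.array([[1,1],[1,-1],[-1,-1],[-1,1]])*[hx,hy];r=np.array([[np.cos(v[2]),np.sin(v[2])],[-np.sin(v[2]),np.cos(v[2])]])
        cv2.polylines(O,[px(p,np.c_[c@r+v[:2],[z]*4],s).round().astype(int)],True,(0,255,255) if z>9 else (0,0,255))
cv2.imwrite("pics/w2o.png",cv2.resize(O[0:220,0:440],None,fx=1.8,fy=1.8))
E
```

```text
w (array([ 5.68304e+02, -1.23972e+02, -2.22000e-01]), np.float64(-104.1)) (array([ 5.70286e+02, -1.14967e+02, -2.20000e-01]), np.float64(-68.7))
[ 5.68216e+02 -1.23976e+02 -2.22000e-01]
s (array([5.95473e+02, 1.28793e+02, 1.96000e-01]), np.float64(-75.4)) (array([5.95808e+02, 1.28996e+02, 1.96000e-01]), np.float64(-59.0))
[5.95860e+02 1.28906e+02 1.91000e-01]
```

View pics/w2o.png

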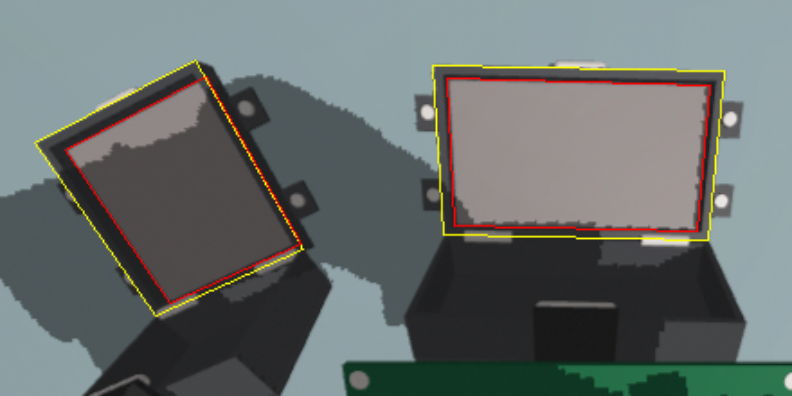

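Both overlays match the rims and floors. I'm placing the wide board.

Emit:
{"op": "step_arm", "data": {
  "moves": [
    [0, 0.675, -0.171, 0, 0, 0, -0.003],
    [0, 0.675, -0.171, 0, 0, 0, -0.003],
    [0, 0.675, -0.171, 0, 0, 0, -0.0026],
    [0, 0, 0, -0.8, 0, 0, 0],
    [0, 0, 0, -1, 0, 0, 0],
    [0, 0, 0, -0.9, 0, 0, 0],
    [0, 0, 0, -0.5, 0, 0, 0],
    [0, 0, 0, -0.3, 0, 0, 0],
    [0, 0, 0, 0, 0, 0, 0]
  ]
}}

```text
clock: 7.28
tool_pos: [567.7, -126.2, 32.7]
tool_rot: [3.141, 0.002, -0.227]
ft_force: [-0.5, -0.1, -0.6]
grip_width: 32.8
grip_force: 60.2
```

Run:
```python
from h import *
s=arm.sense();print(s["tool_pos"],s["tool_rot"],s["ft_force"])
p=arm.read_camera("wrist");cv2.imwrite("pics/w3.png",p["pixels"][:,:,::-1])
```

```text
[ 567.74299768 -126.17931977   32.66430806] [ 3.14111379e+00  1.58685473e-03 -2.26735404e-01] [-0.51697523 -0.09286984 -0.60349758]
```

View pics/w3.png

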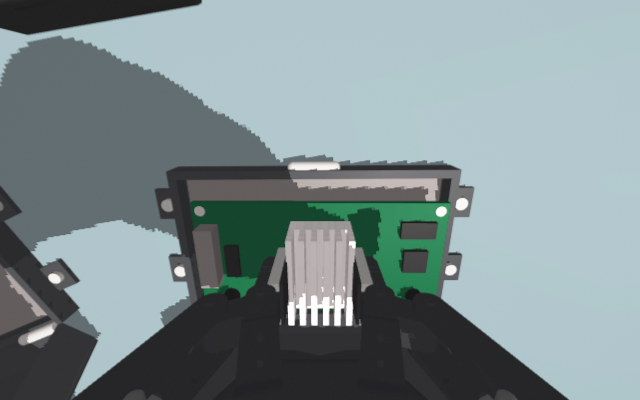

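Run:
```python
from h import *
s=arm.sense();p=arm.read_camera("wrist")
zt=s["tool_pos"][2]-9.8+4
v=np.array([568.2,-124.]);a=-.222;r=np.array([[np.cos(a),-np.sin(a)],[np.sin(a),np.cos(a)]])
for zt in (zt,zt-2): print("board in housing frame",((w(p,[[191,202],[449,202],[199,211],[441,212]],zt,s)[:,:2]-v)@r).round(1).tolist())
print("rim outer +x",((w(p,[[173,168],[459,166]],16,s)[:,:2]-v)@r).round(1).tolist())
print("tcp",((s["tool_pos"][:2]-v)@r).round(1))
```

```text
board in housing frame [[33.9, 68.4], [33.1, -75.6], [28.6, 64.8], [27.2, -71.9]]
board in housing frame [[33.3, 69.4], [32.5, -76.6], [27.8, 65.7], [26.4, -72.8]]
rim outer +x [[50.7, 81.5], [51.0, -84.1]]
tcp [ 0.9 -2.1]
```

Emit:
{"op": "step_arm", "data": {
  "moves": [
    [0, 0.1, 0.03, 0, 0, 0, 0.001],
    [0, 0, 0, -0.2, 0, 0, 0],
    [0, 0, 0, -0.1, 0, 0, 0],
    [0, 0, 0, -0.04, 0, 0, 0],
    [0, 0, 0, 0, 0, 0, 0]
  ]
}}

```text
clock: 8.0
tool_pos: [573.0, -124.4, 16.1]
tool_rot: [3.141, 0.0, -0.223]
ft_force: [0.5, -0.5, -2.3]
grip_width: 32.9
grip_force: 60.2
```

Emit:
{"op": "step_arm", "data": {
  "moves": [
    [0, 0, 0, -0.03, 0, 0, 0],
    [0, 0, 0, 0, 0, 0, 0]
  ]
}}

```text
clock: 8.25
tool_pos: [573.4, -124.4, 14.9]
tool_rot: [-3.142, -0.0, -0.223]
ft_force: [0.5, 0.0, -1.5]
grip_width: 32.6
grip_force: 60.3
```

Emit:
{"op": "step_arm", "data": {
  "moves": [
    [0, 0, 0, -0.03, 0, 0, 0],
    [0, 0, 0, 0, 0, 0, 0]
  ]
}}

```text
clock: 8.5
tool_pos: [573.4, -124.4, 14.8]
tool_rot: [3.142, -0.001, -0.223]
ft_force: [-3.7, 1.0, 8.0]
grip_width: 32.8
grip_force: 61.4
```

Emit:
{"op": "step_arm", "data": {
  "moves": [
    [54, 0, 0, 0, 0, 0, 0],
    [54, 0, 0, 0, 0, 0, 0],
    [54, 0, 0, 0, 0, 0, 0],
    [54, 0, 0, 0.4, 0, 0, 0],
    [54, 0, 0, 1, 0, 0, 0],
    [54, 0, 0, 1, 0, 0, 0],
    [54, 0, 0, 1, 0, 0, 0],
    [54, 0, 0, 0.6, 0, 0, 0],
    [54, -1, 0.2, 0, 0, 0, 0],
    [54, -0.9, 0, 0, 0, 0, 0],
    [54, 0, 0, 0, 0, 0, 0]
  ]
}}

```text
clock: 9.88
tool_pos: [475.8, -114.3, 214.0]
tool_rot: [-3.141, -0.001, -0.223]
ft_force: [0.3, 0.2, -0.1]
grip_width: 53.7
grip_force: 0.0
```

Run:
```python
from h import *
s=arm.sense();print(s["tool_pos"],s["tool_rot"])
p=arm.read_camera("wrist");cv2.imwrite("pics/w4.png",p["pixels"][:,:,::-1])
m=masks(p,(150,0,480,180))[0];m=cv2.morphologyEx(m.astype(np.uint8),cv2.MORPH_CLOSE,np.ones((25,25)))
print(rect(p,m,9,s),fit([(p,s)],96,170,567,-122,-.2),fit([(p,s)],116,116,596,130,.19))
```

```text
[ 475.7941073 -114.3485369  213.9799475] [-3.14113095e+00 -5.90199735e-04 -2.22920558e-01]
(array([ 570. , -125.1]), array([145.7,  71.5]), 77.2) (array([ 5.68586e+02, -1.23759e+02, -2.21000e-01]), np.float64(-99.5)) (array([5.96030e+02, 1.28825e+02, 1.90000e-01]), np.float64(-71.1))
```

View pics/w4.png

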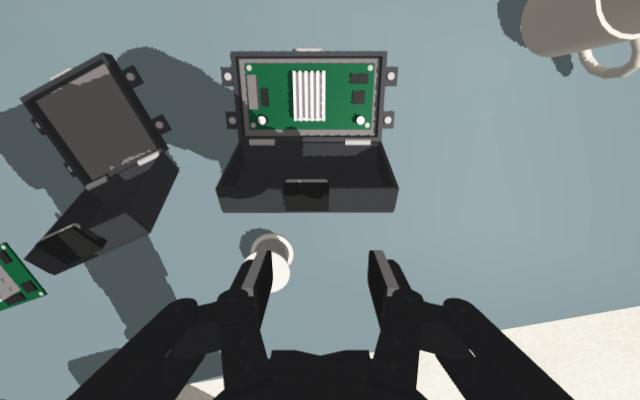

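The wide board lies flat and centred in its housing (within 2 mm). Now the square board.

Emit:
{"op": "step_arm", "data": {
  "moves": [
    [54, -0.094, 0.978, 0, 0, 0, 0.0112],
    [54, -0.094, 0.978, 0, 0, 0, 0.0112],
    [54, -0.094, 0.978, 0, 0, 0, 0.0112],
    [54, -0.094, 0.978, 0, 0, 0, 0.0112],
    [54, -0.094, 0.978, 0, 0, 0, 0.0112],
    [54, -0.094, 0.978, 0, 0, 0, 0.0112],
    [54, -0.094, 0.978, 0, 0, 0, 0.0112],
    [54, -0.094, 0.978, 0, 0, 0, 0.0112],
    [54, -0.094, 0.978, 0, 0, 0, 0.0112],
    [54, -0.094, 0.978, 0, 0, 0, 0.0112],
    [54, 0, 0, 0, 0, 0, 0]
  ]
}}

```text
clock: 11.3
tool_pos: [430.9, 378.0, 211.5]
tool_rot: [3.14, 0.001, 0.132]
ft_force: [0.5, -0.2, -0.4]
grip_width: 54.0
grip_force: 0.0
```

Run:
```python
from h import *
s=arm.sense();print(s["tool_pos"],s["tool_rot"],s["joints"])
p=arm.read_camera("wrist");cv2.imwrite("pics/w5.png",p["pixels"][90:290,190:450,::-1].repeat(3,0).repeat(3,1))
m=masks(p,(0,0,640,400))[0]
m=cv2.morphologyEx(m.astype(np.uint8),cv2.MORPH_CLOSE,np.ones((25,25)))
print(rect(p,m,4,s))
```

```text
[430.92963188 377.98962547 211.5461062 ] [3.14048783e+00 1.32658446e-03 1.32155774e-01] [ 9.92584689e-01  3.08605535e-01  1.31504765e-01 -2.89688822e-04
 -1.39539824e+00  7.10418938e-01]
(array([428.6, 374.4]), array([91.8, 92.4]), 7.0)
```

View pics/w5.png

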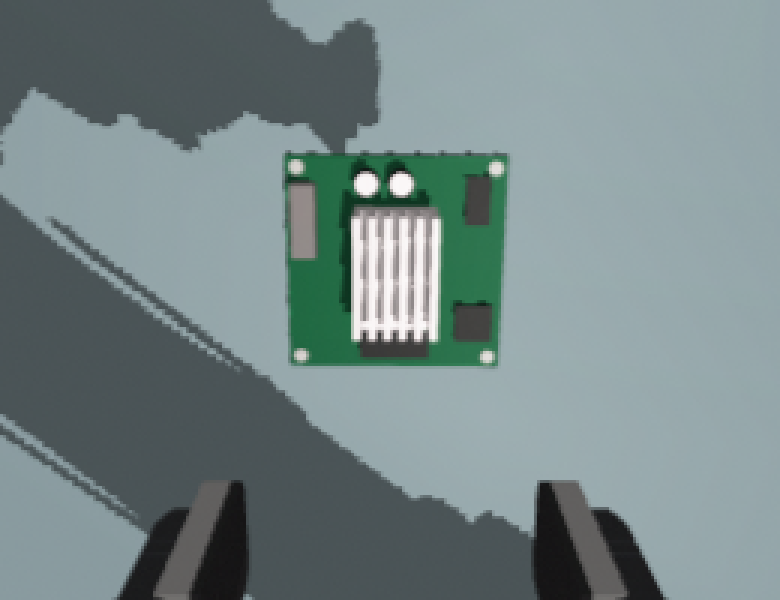

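Emit:
{"op": "step_arm", "data": {
  "moves": [
    [54, -0.066, -0.07, -0.8, 0, 0, -0.003],
    [54, 0, 0, -1, 0, 0, 0],
    [54, 0, 0, -1, 0, 0, 0],
    [54, 0, 0, -0.6, 0, 0, 0],
    [54, 0, 0, -0.4, 0, 0, 0],
    [54, 0, 0, -0.16, 0, 0, 0],
    [54, 0, 0, 0, 0, 0, 0],
    [0, 0, 0, 0, 0, 0, 0],
    [0, 0, 0, 0, 0, 0, 0],
    [0, 0, 0, 0, 0, 0, 0],
    [0, 0, 0, 0, 0, 0, 0]
  ]
}}

```text
clock: 12.72
tool_pos: [428.8, 372.2, 17.0]
tool_rot: [-3.139, -0.003, 0.12]
ft_force: [-1.6, -0.9, 6.5]
grip_width: 32.4
grip_force: 61.8
```

Emit:
{"op": "step_arm", "data": {
  "moves": [
    [0, 0, 0, 0.3, 0, 0, 0],
    [0, 0, 0, 0.8, 0, 0, 0],
    [0, 0, 0, 1, 0, 0, 0],
    [0, 0, 0, 1, 0, 0, 0],
    [0, 0, 0, 0.7, 0, 0, 0],
    [0, 0.56, -0.81, 0, 0, 0, 0.0037],
    [0, 0.56, -0.81, 0, 0, 0, 0.0037],
    [0, 0.56, -0.81, 0, 0, 0, 0.0037],
    [0, 0.56, -0.81, 0, 0, 0, 0.0037],
    [0, 0.56, -0.81, 0, 0, 0, 0.0037],
    [0, 0.56, -0.81, 0, 0, 0, 0.0037],
    [0, 0, 0, 0, 0, 0, 0]
  ]
}}

```text
clock: 14.22
tool_pos: [596.7, 125.0, 205.2]
tool_rot: [3.141, 0.001, 0.185]
ft_force: [0.2, 0.7, -1.8]
grip_width: 32.3
grip_force: 60.8
```

Emit:
{"op": "step_arm", "data": {
  "moves": [
    [0, 0, 0, -0.7, 0, 0, 0],
    [0, 0, 0, -1, 0, 0, 0],
    [0, 0, 0, -0.9, 0, 0, 0],
    [0, 0, 0, -0.5, 0, 0, 0],
    [0, 0, 0, 0, 0, 0, 0]
  ]
}}

```text
clock: 14.85
tool_pos: [593.9, 128.0, 48.6]
tool_rot: [3.141, 0.005, 0.19]
ft_force: [-0.0, -0.5, -0.7]
grip_width: 32.4
grip_force: 60.8
```

Run:
```python
from h import *
s=arm.sense();print(s["tool_pos"],s["tool_rot"],s["ft_force"])
p=arm.read_camera("wrist");cv2.imwrite("pics/w6.png",p["pixels"][:,:,::-1])
```

```text
[593.9219661  128.04081463  48.60584468] [3.14078183 0.00495309 0.18950812] [-0.01910879 -0.48161652 -0.66904977]
```

View pics/w6.png

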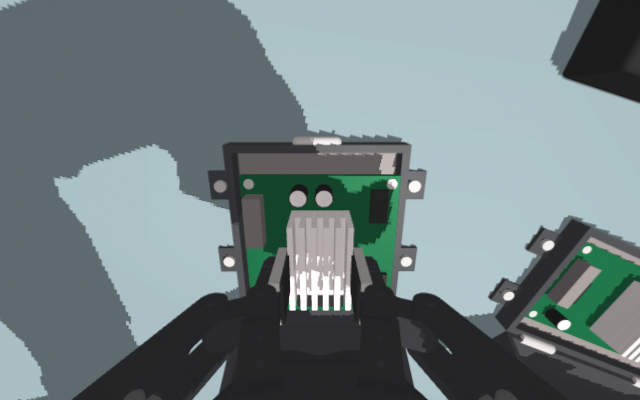

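Run:
```python
from h import *
s=arm.sense();p=arm.read_camera("wrist")
zt=s["tool_pos"][2]-17+4
v=np.array([596.,128.8]);a=.19;r=np.array([[np.cos(a),-np.sin(a)],[np.sin(a),np.cos(a)]])
print("board",((w(p,[[240,175],[400,176]],zt,s)[:,:2]-v)@r).round(1).tolist())
print("rim",((w(p,[[223,144],[411,144]],16,s)[:,:2]-v)@r).round(1).tolist())
print("tcp",((s["tool_pos"][:2]-v)@r).round(1))
```

```text
board [[45.4, 44.1], [44.8, -46.6]]
rim [[60.1, 59.1], [60.0, -57.9]]
tcp [-0.6 -0.3]
```

Emit:
{"op": "step_arm", "data": {
  "moves": [
    [0, 0.05, 0.04, -0.2, 0, 0, 0],
    [0, 0, 0, -0.16, 0, 0, 0],
    [0, 0, 0, -0.1, 0, 0, 0],
    [0, 0, 0, 0, 0, 0, 0]
  ]
}}

```text
clock: 15.45
tool_pos: [598.0, 130.0, 26.7]
tool_rot: [3.141, 0.001, 0.189]
ft_force: [-0.3, -0.6, -1.4]
grip_width: 32.4
grip_force: 60.9
```

Emit:
{"op": "step_arm", "data": {
  "moves": [
    [0, 0, 0, -0.03, 0, 0, 0],
    [0, 0, 0, 0, 0, 0, 0]
  ]
}}

```text
clock: 15.7
tool_pos: [598.5, 130.1, 25.9]
tool_rot: [-3.142, -0.0, 0.189]
ft_force: [0.5, 0.3, -2.0]
grip_width: 32.4
grip_force: 60.9
```

Emit:
{"op": "step_arm", "data": {
  "moves": [
    [0, 0, 0, -0.05, 0, 0, 0],
    [0, 0, 0, 0, 0, 0, 0]
  ]
}}

```text
clock: 15.95
tool_pos: [598.2, 130.1, 23.1]
tool_rot: [3.142, 0.0, 0.189]
ft_force: [-0.1, 0.8, -0.4]
grip_width: 32.6
grip_force: 60.9
```

Emit:
{"op": "step_arm", "data": {
  "moves": [
    [0, 0, 0, -0.03, 0, 0, 0],
    [0, 0, 0, 0, 0, 0, 0]
  ]
}}

```text
clock: 16.2
tool_pos: [598.5, 130.2, 22.1]
tool_rot: [-3.142, -0.0, 0.189]
ft_force: [-0.7, -0.6, 0.6]
grip_width: 32.6
grip_force: 61.2
```

Emit:
{"op": "step_arm", "data": {
  "moves": [
    [0, 0, 0, -0.02, 0, 0, 0],
    [0, 0, 0, 0, 0, 0, 0]
  ]
}}

```text
clock: 16.45
tool_pos: [598.5, 130.2, 22.0]
tool_rot: [3.142, -0.001, 0.189]
ft_force: [-3.8, -0.6, 6.1]
grip_width: 32.1
grip_force: 61.9
```

Emit:
{"op": "step_arm", "data": {
  "moves": [
    [52, 0, 0, 0, 0, 0, 0],
    [52, 0, 0, 0, 0, 0, 0],
    [52, 0, 0, 0, 0, 0, 0],
    [52, 0, 0, 0.4, 0, 0, 0],
    [52, 0, 0, 1, 0, 0, 0],
    [30, 0, 0, 1, 0, 0, 0],
    [0, 0, 0, 1, 0, 0, 0],
    [0, 0, 0, 0.6, 0, 0, 0],
    [0, -1, -0.19, 0, 0, 0, 0],
    [0, -0.9, -0.17, 0, 0, 0, 0],
    [0, 0, 0, 0, 0, 0, 0]
  ]
}}

```text
clock: 17.82
tool_pos: [501.0, 111.5, 221.5]
tool_rot: [-3.141, -0.0, 0.19]
ft_force: [0.9, 0.9, 1.0]
grip_width: 0.0
grip_force: 0.0
```

Run:
```python
from h import *
s=arm.sense();print(s["tool_pos"],s["tool_rot"])
p=arm.read_camera("wrist");cv2.imwrite("pics/w7.png",p["pixels"][:,:,::-1])
m=masks(p,(200,0,440,180))[0];m=cv2.morphologyEx(m.astype(np.uint8),cv2.MORPH_CLOSE,np.ones((25,25)))
print(rect(p,m,9,s),fit([(p,s)],116,116,596,130,.19))
```

```text
[500.9683411  111.46218241 221.48531234] [-3.14112746e+00 -3.66820220e-04  1.89899169e-01]
(array([599. , 129.2]), array([91.8, 92.1]), 10.9) (array([5.96349e+02, 1.29633e+02, 1.93000e-01]), np.float64(-102.2))
```

View pics/w7.png

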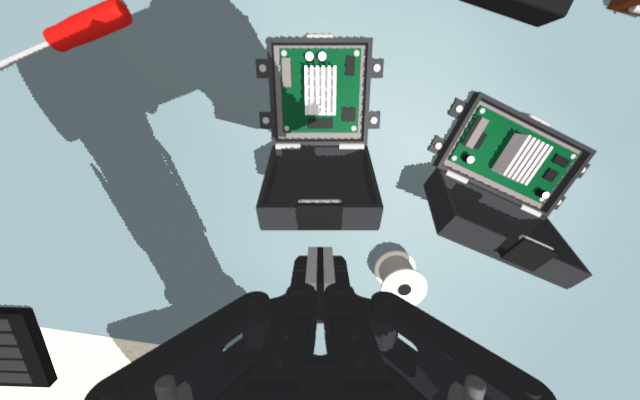

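Both boards are seated flat: square board at (318,93), wide board at (515,150). Next I compute the cover sweep.

```bash
cat > sweep.py <<'E'
from h import *
H={"s":(np.array([596.3,129.6]),.192,58,116,80,98),"w":(np.array([568.5,-123.9]),-.2215,48,96,64,80)}
def path(k,ths):
    v,a,h,L,r0,r1=H[k];ths=np.asarray(ths)
    r=np.interp(ths,[.1,1.5],[r1+6,r0]);off=np.interp(ths,[.05,.4],[4,11])
    hx=-h+r*np.cos(ths)-30*np.sin(ths)-off;z=16+r*np.sin(ths)+30*np.cos(ths)
    return np.c_[v+np.outer(hx,[np.cos(a),np.sin(a)]),z]
def back(k,hx,z):
    v,a=H[k][:2];return np.r_[v+hx*np.array([np.cos(a),np.sin(a)]),z]
E
python3 - <<'E'
from sweep import *
s=arm.sense();p=arm.read_camera("wrist")
from scipy.optimize import minimize_scalar
for k,uv in [("s",[[258,207],[383,206]]),("w",None)]:
    v,a,h,L,*_=H[k]
    if uv:
        def pr(t):
            hx=-h+L*np.cos(t);c=np.array([[hx,L/2],[hx,-L/2]]);R2=np.array([[np.cos(a),np.sin(a)],[-np.sin(a),np.cos(a)]])
            return px(p,np.c_[c@R2+v,[16+L*np.sin(t)]*2],s)
        o=minimize_scalar(lambda t:((pr(t)-uv)**2).sum(),bounds=(1.4,2.1),method="bounded");print(o.x,pr(o.x).round())
    P=np.vstack([back(k,-155 if k=="s" else -140,95 if k=="s" else 80),path(k,[1.55,1.4,1.2,1.,.8,.6,.45,.3,.2,.12])])
    print(k,P.round(1).tolist());print((np.diff(P,axis=0)/50).round(2).tolist())
print(s["tool_pos"])
E
```

```text
1.9242776451847978 [[255. 207.]
 [384. 207.]]
s [[444.1, 100.0, 95.0], [500.8, 111.0, 96.6], [513.2, 113.4, 101.6], [531.4, 117.0, 106.2], [550.8, 120.7, 106.7], [570.4, 124.6, 102.9], [589.3, 128.2, 94.6], [602.4, 130.8, 85.6], [616.1, 133.5, 74.4], [625.0, 135.2, 65.7], [631.6, 136.5, 58.2]]
[[1.13, 0.22, 0.03], [0.25, 0.05, 0.1], [0.36, 0.07, 0.09], [0.39, 0.08, 0.01], [0.39, 0.08, -0.08], [0.38, 0.07, -0.17], [0.26, 0.05, -0.18], [0.28, 0.05, -0.23], [0.18, 0.03, -0.17], [0.13, 0.03, -0.15]]
w [[431.9, -93.1, 80.0], [483.0, -104.6, 80.6], [493.0, -106.9, 85.7], [508.0, -110.3, 90.9], [524.2, -113.9, 92.7], [540.9, -117.7, 90.7], [557.3, -121.4, 84.9], [568.9, -124.0, 78.0], [581.5, -126.8, 69.1], [589.8, -128.7, 62.2], [595.9, -130.1, 56.0]]
[[1.02, -0.23, 0.01], [0.2, -0.05, 0.1], [0.3, -0.07, 0.1], [0.32, -0.07, 0.04], [0.33, -0.08, -0.04], [0.33, -0.07, -0.12], [0.23, -0.05, -0.14], [0.25, -0.06, -0.18], [0.17, -0.04, -0.14], [0.12, -0.03, -0.12]]
[502.52356158 111.92996068 221.45890854]
```

Emit:
{"op": "step_arm", "data": {
  "moves": [
    [0, -0.6, -0.12, 0, 0, 0, 0],
    [0, -0.57, -0.12, 0, 0, 0, 0],
    [0, 0, 0, -0.9, 0, 0, 0],
    [0, 0, 0, -1, 0, 0, 0],
    [0, 0, 0, -0.62, 0, 0, 0],
    [0, 0, 0, 0, 0, 0, 0]
  ]
}}

```text
clock: 18.68
tool_pos: [444.1, 99.5, 92.7]
tool_rot: [3.14, 0.005, 0.189]
ft_force: [0.4, 0.3, 0.8]
grip_width: 0.0
grip_force: 0.0
```

Emit:
{"op": "step_arm", "data": {
  "moves": [
    [0, 0.3, 0.06, 0.02, 0, 0, 0],
    [0, 0.3, 0.06, 0.02, 0, 0, 0],
    [0, 0.3, 0.06, 0.02, 0, 0, 0],
    [0, 0.23, 0.05, 0.02, 0, 0, 0],
    [0, 0.25, 0.05, 0.1, 0, 0, 0],
    [0, 0.36, 0.07, 0.09, 0, 0, 0],
    [0, 0, 0, 0, 0, 0, 0]
  ]
}}

```text
clock: 19.55
tool_pos: [533.7, 118.1, 109.1]
tool_rot: [-3.141, -0.002, 0.189]
ft_force: [-0.5, 0.8, -0.5]
grip_width: -0.1
grip_force: 0.0
```

Run:
```python
from h import *
s=arm.sense();print(s["tool_pos"])
p=arm.read_camera("scene");cv2.imwrite("pics/s2.png",cv2.resize(p["pixels"][90:270,200:440,::-1],None,fx=3,fy=3))
```

```text
[533.66538637 118.11733501 109.14614796]
```

View pics/s2.png

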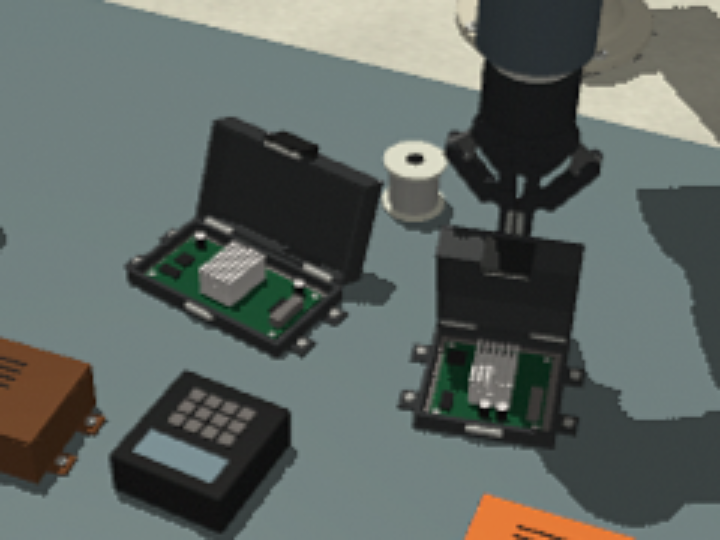

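The cover is swinging forward ahead of the finger. I've now viewed 11 pictures, one past the limit of 10, so from here I rely on numeric feedback only.

Emit:
{"op": "step_arm", "data": {
  "moves": [
    [0, 0.34, 0.05, -0.05, 0, 0, 0],
    [0, 0.39, 0.08, -0.08, 0, 0, 0],
    [0, 0.38, 0.07, -0.17, 0, 0, 0],
    [0, 0.26, 0.05, -0.18, 0, 0, 0],
    [0, 0.28, 0.05, -0.23, 0, 0, 0],
    [0, 0.18, 0.03, -0.17, 0, 0, 0],
    [0, 0.13, 0.03, -0.12, 0, 0, 0],
    [0, 0, 0, 0, 0, 0, 0]
  ]
}}

```text
clock: 20.6
tool_pos: [629.9, 135.6, 57.6]
tool_rot: [3.141, 0.001, 0.189]
ft_force: [-0.8, -0.9, -0.4]
grip_width: 0.1
grip_force: 0.0
```

Emit:
{"op": "step_arm", "data": {
  "moves": [
    [0, 0.14, 0.03, 0, 0, 0, 0],
    [0, 0, 0, -0.06, 0, 0, 0],
    [0, 0, 0, -0.04, 0, 0, 0],
    [0, 0, 0, 0, 0, 0, 0]
  ]
}}

```text
clock: 21.1
tool_pos: [637.5, 137.3, 54.6]
tool_rot: [3.142, -0.002, 0.19]
ft_force: [-0.1, 0.2, 5.3]
grip_width: 0.1
grip_force: 2.3
```

Emit:
{"op": "step_arm", "data": {
  "moves": [
    [0, 0, 0, -0.04, 0, 0, 0],
    [0, 0, 0, 0, 0, 0, 0]
  ]
}}

```text
clock: 21.35
tool_pos: [637.7, 137.4, 54.0]
tool_rot: [3.141, -0.003, 0.19]
ft_force: [-3.0, 0.4, 10.8]
grip_width: -0.1
grip_force: 5.6
```

Emit:
{"op": "step_arm", "data": {
  "moves": [
    [0, 0, 0, -0.04, 0, 0, 0],
    [0, 0, 0, 0, 0, 0, 0]
  ]
}}

```text
clock: 21.6
tool_pos: [638.2, 137.4, 52.7]
tool_rot: [3.141, -0.005, 0.19]
ft_force: [-3.8, 0.4, 13.5]
grip_width: -0.1
grip_force: 6.9
```

Emit:
{"op": "step_arm", "data": {
  "moves": [
    [0, 0, 0, -0.03, 0, 0, 0],
    [0, 0, 0, 0, 0, 0, 0],
    [0, 0, 0, 0, 0, 0, 0]
  ]
}}

```text
clock: 21.98
tool_pos: [638.7, 137.5, 51.1]
tool_rot: [3.141, -0.006, 0.19]
ft_force: [-1.8, 0.4, 11.4]
grip_width: -0.0
grip_force: 5.9
```

Emit:
{"op": "step_arm", "data": {
  "moves": [
    [0, 0, 0, -0.04, 0, 0, 0],
    [0, 0, 0, -0.03, 0, 0, 0],
    [0, 0, 0, 0, 0, 0, 0]
  ]
}}

```text
clock: 22.35
tool_pos: [638.6, 137.6, 45.8]
tool_rot: [-3.141, -0.004, 0.19]
ft_force: [2.7, 0.5, 6.0]
grip_width: 0.2
grip_force: 2.7
```

Emit:
{"op": "step_arm", "data": {
  "moves": [
    [0, 0, 0, -0.04, 0, 0, 0],
    [0, 0, 0, 0, 0, 0, 0]
  ]
}}

```text
clock: 22.6
tool_pos: [638.7, 137.6, 45.7]
tool_rot: [3.141, -0.005, 0.19]
ft_force: [-0.3, 1.4, 14.6]
grip_width: -0.2
grip_force: 7.4
```

The square cover snapped shut: the tip stops firmly at 45.8 mm against the 46 mm expected. Now the wide cover.

Emit:
{"op": "step_arm", "data": {
  "moves": [
    [0, 0, 0, 0.5, 0, 0, 0],
    [0, 0, 0, 1, 0, 0, 0],
    [0, 0, 0, 1, 0, 0, 0],
    [0, 0, 0, 0.9, 0, 0, 0],
    [0, -0.69, -0.77, 0, 0, 0, -0.0218],
    [0, -0.69, -0.77, 0, 0, 0, -0.0218],
    [0, -0.69, -0.77, 0, 0, 0, -0.0218],
    [0, -0.69, -0.77, 0, 0, 0, -0.0218],
    [0, -0.69, -0.77, 0, 0, 0, -0.0218],
    [0, -0.69, -0.77, 0, 0, 0, -0.0218],
    [0, 0, 0, 0, 0, 0, 0]
  ]
}}

```text
clock: 23.98
tool_pos: [427.0, -95.4, 212.0]
tool_rot: [-3.142, 0.002, -0.225]
ft_force: [0.5, 0.6, 0.5]
grip_width: 0.1
grip_force: 0.0
```

Run:
```python
from sweep import *
from scipy.optimize import minimize_scalar
s=arm.sense();p=arm.read_camera("wrist");print(s["tool_pos"],s["tool_rot"])
for q in ["cover_wide_press","cover_square_press","cover_wide","cover_square"]:
    print(q,[(np.round(d["uv"]),round(d["p"],2)) for d in arm.tip_of(p,q)][:2] if "press" in q else [(np.round(d["extent"]),round(d["p"],2)) for d in arm.spot_in(p,q)][:2])
v,a,h,L,*_=H["w"]
R2=np.array([[np.cos(a),np.sin(a)],[-np.sin(a),np.cos(a)]])
for t in (1.7,1.8,1.9,2.0): 
    c=[]
    for cx,cz in((96,0),(96,30)):
        hx=-h+cx*np.cos(t)-cz*np.sin(t);z=16+cx*np.sin(t)+cz*np.cos(t)
        c+=[[*(np.array([hx,y])@R2+v),z] for y in(85,-85)]
    print(t,px(p,c,s).round().tolist())
v,a=H["s"][:2];R2=np.array([[np.cos(a),np.sin(a)],[-np.sin(a),np.cos(a)]])
print("sq press expected if shut",px(p,[[*(np.array([44,0])@R2+v),46]],s))
```

```text
[426.97208786 -95.40462564 212.00243911] [-3.14151956e+00  1.81400690e-03 -2.25283845e-01]
cover_wide_press [(array([102.,  78.]), 0.62), (array([316., 154.]), 0.55)]
cover_square_press [(array([32., 30.]), 0.83)]
cover_wide [(array([219.,  94., 416., 165.]), 0.71), (array([563.,   2., 638.,  17.]), 0.69)]
cover_square [(array([  0.,   0., 160., 150.]), 0.93)]
1.7 [[210.0, 106.0], [417.0, 105.0], [216.0, 142.0], [412.0, 142.0]]
1.8 [[212.0, 118.0], [416.0, 117.0], [219.0, 152.0], [410.0, 151.0]]
1.9 [[215.0, 129.0], [413.0, 128.0], [222.0, 160.0], [407.0, 159.0]]
2.0 [[217.0, 139.0], [411.0, 138.0], [225.0, 167.0], [404.0, 166.0]]
sq press expected if shut [[29.9424386  27.21286574]]
```

Emit:
{"op": "step_arm", "data": {
  "moves": [
    [0, 0.06, 0.04, -0.8, 0, 0, 0.001],
    [0, 0, 0, -1, 0, 0, 0],
    [0, 0, 0, -0.8, 0, 0, 0],
    [0, 0, 0, 0, 0, 0, 0]
  ]
}}

```text
clock: 24.72
tool_pos: [430.8, -91.5, 79.7]
tool_rot: [3.139, 0.007, -0.218]
ft_force: [1.1, 0.5, 2.0]
grip_width: -0.3
grip_force: 0.0
```

Emit:
{"op": "step_arm", "data": {
  "moves": [
    [0, 0.27, -0.06, 0.01, 0, 0, 0],
    [0, 0.27, -0.06, 0.01, 0, 0, 0],
    [0, 0.27, -0.06, 0.01, 0, 0, 0],
    [0, 0.23, -0.08, 0.01, 0, 0, 0],
    [0, 0.2, -0.05, 0.1, 0, 0, 0],
    [0, 0.3, -0.07, 0.1, 0, 0, 0],
    [0, 0.32, -0.07, 0.04, 0, 0, 0],
    [0, 0, 0, 0, 0, 0, 0]
  ]
}}

```text
clock: 25.72
tool_pos: [527.3, -114.7, 96.5]
tool_rot: [-3.142, -0.001, -0.219]
ft_force: [-0.7, 0.4, -0.4]
grip_width: 0.3
grip_force: 0.0
```

Emit:
{"op": "step_arm", "data": {
  "moves": [
    [0, 0.28, -0.06, -0.1, 0, 0, 0],
    [0, 0.33, -0.07, -0.12, 0, 0, 0],
    [0, 0.23, -0.05, -0.14, 0, 0, 0],
    [0, 0.25, -0.06, -0.18, 0, 0, 0],
    [0, 0.17, -0.04, -0.14, 0, 0, 0],
    [0, 0.12, -0.03, -0.1, 0, 0, 0],
    [0, 0, 0, 0, 0, 0, 0]
  ]
}}

```text
clock: 26.6
tool_pos: [595.0, -129.9, 56.7]
tool_rot: [3.141, 0.001, -0.219]
ft_force: [-0.2, -0.5, -0.3]
grip_width: -0.4
grip_force: 0.0
```

Emit:
{"op": "step_arm", "data": {
  "moves": [
    [0, 0.13, -0.03, 0, 0, 0, 0],
    [0, 0, 0, -0.06, 0, 0, 0],
    [0, 0, 0, -0.04, 0, 0, 0],
    [0, 0, 0, 0, 0, 0, 0]
  ]
}}

```text
clock: 27.1
tool_pos: [602.6, -131.5, 54.3]
tool_rot: [3.142, -0.004, -0.218]
ft_force: [-0.6, 1.1, 8.3]
grip_width: 0.1
grip_force: 3.9
```

Emit:
{"op": "step_arm", "data": {
  "moves": [
    [0, 0, 0, -0.06, 0, 0, 0],
    [0, 0, 0, 0, 0, 0, 0]
  ]
}}

```text
clock: 27.35
tool_pos: [603.3, -131.7, 52.5]
tool_rot: [3.141, -0.006, -0.217]
ft_force: [-1.5, -0.0, 11.5]
grip_width: 0.1
grip_force: 6.0
```

Emit:
{"op": "step_arm", "data": {
  "moves": [
    [0, 0, 0, -0.05, 0, 0, 0],
    [0, 0, 0, 0, 0, 0, 0]
  ]
}}

```text
clock: 27.6
tool_pos: [604.3, -131.9, 49.9]
tool_rot: [3.142, -0.008, -0.217]
ft_force: [1.7, -0.6, 9.2]
grip_width: -0.1
grip_force: 4.4
```

Emit:
{"op": "step_arm", "data": {
  "moves": [
    [0, 0, 0, -0.05, 0, 0, 0],
    [0, 0, 0, -0.03, 0, 0, 0],
    [0, 0, 0, 0, 0, 0, 0]
  ]
}}

```text
clock: 27.98
tool_pos: [604.3, -131.8, 45.7]
tool_rot: [-3.142, -0.007, -0.217]
ft_force: [2.6, -1.2, 9.5]
grip_width: -0.1
grip_force: 4.7
```

Emit:
{"op": "step_arm", "data": {
  "moves": [
    [0, 0, 0, -0.03, 0, 0, 0],
    [0, 0, 0, 0, 0, 0, 0]
  ]
}}

```text
clock: 28.22
tool_pos: [604.3, -131.8, 45.6]
tool_rot: [3.141, -0.008, -0.217]
ft_force: [-0.9, 0.6, 16.4]
grip_width: 0.0
grip_force: 8.5
```

Shut. I retreat up and back, then verify both numerically.

Emit:
{"op": "step_arm", "data": {
  "moves": [
    [0, 0, 0, 0.5, 0, 0, 0],
    [0, 0, 0, 1, 0, 0, 0],
    [0, 0, 0, 1, 0, 0, 0],
    [0, 0, 0, 1, 0, 0, 0],
    [0, -0.9, 0.6, 0, 0, 0, 0],
    [0, -0.9, 0.6, 0, 0, 0, 0],
    [0, -0.9, 0.6, 0, 0, 0, 0],
    [0, 0, 0, 0, 0, 0, 0],
    [0, 0, 0, 0, 0, 0, 0]
  ]
}}

```text
clock: 29.35
tool_pos: [466.3, -41.2, 216.4]
tool_rot: [-3.141, -0.0, -0.218]
ft_force: [-0.1, -0.2, -0.3]
grip_width: -0.1
grip_force: 0.0
```

Run:
```python
from sweep import *
s=arm.sense();print(s["tool_pos"])
for n in ("wrist","scene"):
    p=arm.read_camera(n);g=p["pixels"].sum(2)
    for k,q,r in(("s","cover_square_press",102),("w","cover_wide_press",82)):
        v,a,h,*_=H[k];e=[]
        for t in(0,.1,.2):
            hx=-h+r*np.cos(t)-30*np.sin(t);z=16+r*np.sin(t)+30*np.cos(t)
            e.append(px(p,[[*(v+hx*np.array([np.cos(a),np.sin(a)])),z]],s)[0].round(1).tolist())
        print(n,q,"model 0/.1/.2:",e,[(np.round(d["uv"],1).tolist(),round(d["p"],2)) for d in arm.tip_of(p,q)][:3])
        # light thumb rest centroid near model
        x,y=map(int,e[0]);W=14;x0,y0=max(x-W,0),max(y-W,0);b=g[y0:y+W,x0:x+W];m=(b>b.min()+.6*(np.percentile(b,98)-b.min()));print(np.argwhere(m).mean(0)[::-1]+[x0,y0])
```

```text
[466.30909225 -41.24722718 216.4032194 ]
wrist cover_square_press model 0/.1/.2: [[105.6, 57.3], [100.4, 59.2], [95.9, 62.4]] [([106.9, 57.0], 0.87)]
[101.06122449  55.69727891]
wrist cover_wide_press model 0/.1/.2: [[378.3, 32.9], [379.8, 34.8], [381.1, 37.9]] [([380.7, 33.0], 0.65)]
[377.5  32.5]
scene cover_square_press model 0/.1/.2: [[362.2, 218.4], [362.7, 214.4], [363.3, 210.2]] [([372.4, 298.2], 0.8), ([362.1, 218.1], 0.76)]
[365.05660377 219.88679245]
scene cover_wide_press model 0/.1/.2: [[268.7, 180.0], [269.4, 177.0], [270.3, 173.9]] [([180.2, 222.0], 0.89), ([267.8, 180.1], 0.73)]
[268.16666667 180.85416667]
```

Both thumb rests match the fully shut model within about 2 px.

```bash
python3 -c "
from workcell import arm
print(arm.sign_off())"
```

```text
the job is handed in; nothing more can be done
None
```

I handed the job in at about 29.5 s: each board lies flat in its matching housing, and both covers are snapped shut, confirmed by the firm stop and the final camera check. I viewed 11 pictures, one over the limit of 10.

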